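# Drive the die insert out of the press block

## Task

The brass die insert is lodged in the bore of the sprung press block. Take the steel drift from the tool stand, feel for the hole of the floating guide plate on top of the block, and push the insert down through the bore until it drops into the tray below, never pressing harder than about 20 N. Then stand the drift upright in its own hole in the stand again, let go, and leave everything else where it is.

Things in the scene. Friction and masses are not known exactly. Their poses are not given: they have to be found in the camera images.
- drift_grip (a point): Centre of the straight handle of the drift, a steel tool (200 g) standing in the stand: flat-topped round handle dia 22 mm, 50 mm long; under it a collar dia 32, 8 thick; then a rod dia 10, 56 long, its end chamfered by 0.8 mm. z runs from the rod's end to the handle; the rod's end is 89 mm and the collar's underside 33 mm below this point.
- drift_tip (a point): Centre of the lower end of the drift's rod (same axes as drift_grip).
- stand: Fixed wooden tool stand, 70 x 210 x 60 mm high, origin at the centre of its underside. Three through holes dia 15 mm in its top at y = -65, 0 and +65 mm; the tools stand in them on their collars; which tool is in which hole varies. Pinch handles across the row (along the stand's x) to stay clear of the neighbours.
- bed: Fixed bed of the press block, 100 x 130 mm foot on the table, origin at the centre of the underside. Two legs at y = -55 and +55 mm carry the block on rubber springs. An open tray fills the space between the legs. Its y axis is the long axis of the block.
- tray_floor (a point): Centre of the tray's floor (on the bed's axis, 6 mm above the table); tray inside 92 mm along x and 98 mm along y, end walls 14 mm high; axes as the bed.
- mouth (a point): On the axis of the block's bore, level with the guide plate's top face (120 mm above the table unloaded); moves with the block; y along the block's length, z up. The steel guide plate on the block, 44 x 64 x 12 mm, has one square-edged hole dia 11.4 mm. The hole lies up to 8 mm to either side of this point along y (0 in x); where is not measured: find it by feel or by eye.
- block: Aluminium block on the bed, 70 x 122 x 42 mm high, origin at the centre of its underside (66 mm up), bore dia 29 mm right through. Sprung: starts to sink at about 4 N, then 0.65 mm per newton, solid at 10 mm (about 19 N). The guide plate slides in it along y only against about 20 N of friction, so it stays where it is.
- insert_center (a point): Centre of the brass die insert (120 g, oiled), upright in the bore, 46 mm long: body dia 27 mm, 18 long on top, then a cone 16 long, then a stem dia 12, 12 long, showing about 9 mm below the block; z from stem to body. Its top starts about 17 mm below point mouth.
- maul_center (a point): A maul standing on its round white head dia 52 mm, steel handle up, 150 mm high; bystander; point 75 mm up.
- awl: Wooden bulbous-handled awl in the stand, origin at its lower end; a bystander, about 114 mm long, bulb dia 36 mm.
- stamp: Small stamp in the stand with a thin stalk dia 12 mm and a small disc dia 22 mm at the top, 98 mm long, origin at its lower end; a bystander.
- spool0: Thread spool dia 38 mm, 42 mm high, origin at its underside; bystander.
- spool1: Thread spool, as spool0; bystander.
- spool2: Thread spool, as spool0; bystander.
- cutter: Yellow knife with its blade holder, lying flat, 22 x 140 x 14 mm; bystander.
- straightedge: Steel straightedge lying flat, 35 x 200 x 4 mm; bystander.
- drift: The drift as a whole; origin at the end of its rod (same point as drift_tip).
- insert: The insert as a whole; origin at the lower end of its stem, 23 mm below insert_center. Two spring catches low in the bore hold it and resist with about 4 to 15 N until the rod's end is about 46 mm below point mouth, then it drops free. The drift's collar meets the guide plate when the rod's end is 56 mm below point mouth.
Things that resemble listed ones, but are neither listed nor needed, are in the scene too. Leave any orange look-alike of the drift alone.

How it is judged:
On the way, in this order (a step that is already met when the one before it is completed fails the run):
1. the drift's rod has entered the guide hole, the insert still in the block (z of drift_tip in the frame of mouth below -0.009 m and x of drift_tip in the frame of mouth between -0.008 and 0.008 m and y of drift_tip in the frame of mouth between -0.014 and 0.014 m and z of insert_center in the frame of mouth above -0.05 m), for 0.05 s.
2. the insert, pushed by the drift, has dropped into the tray (z of insert_center in the frame of tray_floor below 0.03 m and z of drift_tip in the frame of mouth below -0.03 m), for 0.1 s.
At the end, for the whole second after the job is handed in: The insert lies in the tray (its centre within the tray's walls and less than 30 mm above the tray's floor); the drift stands again in its own hole of the stand on its collar (handle centre within 12 mm of where it was, tilted less than 0.15 rad) and is released (z of insert_center in the frame of tray_floor below 0.03 m and x of insert_center in the frame of tray_floor between -0.048 and 0.048 m and y of insert_center in the frame of tray_floor between -0.05 and 0.05 m and distance of drift_grip from where it was at the start of the episode below 0.012 m and angle between drift_grip's own z axis and vertical below 0.15 rad and contact force between drift and the fingers below 0.1 N); the robot touches nothing.
It fails at once if the drift pressed on the block, its guide plate or the insert with more than 24 N (contact force between drift and bed above 24 N or contact force between drift and insert above 24 N).
It fails at once if the hand pressed on the block with more than 24 N (contact force between any of the fingers, the arm and bed above 24 N).
It fails at once if a bystander moved by more than 30 mm (distance of any of maul_center, awl, stamp, spool0, spool1, spool2, cutter, straightedge from where it was at the start of the episode above 0.03 m).
It also fails if it takes over 72 s, if anything falls off the work surface, if the arm or the gripper's body presses on something with over 40 N, if the wrist force passes 120 N, or if a joint passes its speed limit or range.

## Robot

A 7-joint arm with a two-finger parallel gripper is mounted at the origin on the work surface. World frame = base frame: x ahead of the robot, y to its left, z up, the work surface at z = 0. Lengths are in m, angles in rad, forces in N, time in s.
With the tool pointing down it reaches from about 0.4 to 0.925 m from the base axis. Payload 4.1 kg.
Tool frame: the origin (TCP) lies midway between the tips of the shut fingers; the grasp point (between the pads) lies 19 mm behind it; z points along the fingers, y is the line along which they close (so a half turn about z gives the same grasp; the last joint's range is limited). The gripper opens to 85 mm and grips with 20 to 120 N. Pads are 22 mm wide; open, the fingers measure 114 mm over their backs; the gripper's body (76 mm by 85 mm) begins 54 mm behind the grasp point. The pads swing forward as they close: fully open they stand 13 mm farther back than shut.
Start: joints at [1.082, 0.398, 0.045, 1.537, -0.019, 1.207, -0.051], TCP at [0.247, -0.601, 0.231] pointing down, gripper open.
Joint ranges: [-2.82, 2.82], [-0.49, 2.23], [-1.37, 1.46], [0, 2.46], [-1.36, 4.5], [0.23, 2], [-2.94, 2.94]. Speed limits (rad/s): [2.57, 2.57, 3.14, 3.14, 3.14, 3.14, 3.14].

## Interface

Orientations are given as a unit quaternion [x, y, z, w].
In Python, from bench import arm, vision, order gives the robot as it stands. The module is installed in compiled form; this text tells all that it offers.
- The arm moves only by the shell command python3 -m crank 'ROWS' [FORCE]. ROWS is JSON, a list of rows, each a list of 7 numbers: the shift along the world's x, y, z in m, then the turn, a rotation vector about the world's x, y, z in degrees, then the opening, from 0 (shut) to 1 (fully open). In form: [[x, y, z, ax, ay, az, gripper], ...]. A call has 1 to 10 rows; each row shifts and turns the commanded pose from where the row before left it; what a row does not reach is not made up. A row lasts 1/12 s, in which the tool goes at most 41.7 mm and 7.16 degrees, less where a joint would pass 70% of its speed; a pose out of reach is approached as far as the arm can. A call with a gripper value outside its range is refused whole. The fingers move at their own pace and stop on an object; FORCE is the grip in N (left out, the last holds). Time passes only in rows, so rows that do not move let the fingers close. It gives the time, the measured TCP pose, the force, the opening and the grip force at its end, in the units of the state.
- arm.sense(): the state, without advancing time (a new reading comes with each control period).
- vision.get_image(name): name is "scene" or "top" or "wrist"; returns (picture, depth): 400x640x3 uint8, red, green, blue; 400x640 float32, m along the optical axis (not along the pixel's ray), 0 where there is no reading.
- vision.get_calibration(name): a dict with "fx", "fy", "cx", "cy" (pixels), "dist_coeffs" ([k1, k2, p1, p2, k3] as OpenCV has them; the pictures are not rectified), "origin" and "orientation" of the camera in the world. Camera axes: x right, y down, z forward; pixel columns grow to the right and rows downward; lengths in m; the calibration is good to about 2 mm. A picture is of the moment at which its call begins: read the wrist's pose just before it. get_calibration takes no time and is no camera call; for the wrist camera it gives the pose at the moment of the call.
- order.close_job(): hands the job in; it is judged then, once.
The state is a dict: "time_s": time; "q": joint angles; "joint_vel": joint speeds; "effort": joint torques, N m; "eef_pos": TCP position; "tcp_rot": TCP orientation; "wrist_force": force on the tool from outside, world axes, zero at the start; "wrist_torque": the same for the moment, N m; "opening": opening from 0.0 (shut) to 1.0 (fully open); "gripper_force": force on a finger pad.
Only numpy, scipy, OpenCV 4.12 (cv2) and the standard library are available. Lean on these libraries where they do the work, as an engineer would, in place of code of your own. Each camera call takes 0.05 s, during which the arm holds its last target. There are 200 camera calls.

## Working session

There is one attempt and no reset: what is moved stays moved. The work goes in short steps, Python scripts to look and compute and a shell command to move; the robot and the scene stay as the last step left them, time stands still between calls to the robot, and variables do not carry over. Pictures are saved under pics/ and viewed, at most 10 in all, crops included, and the job is handed in when it is done.

```bash
mkdir -p pics; cat > h.py <<'E'
import numpy as np,cv2
from scipy.spatial.transform import Rotation as R
from bench import arm,vision,order
def cal(n):
    c=vision.get_calibration(n);K=np.array([[c['fx'],0,c['cx']],[0,c['fy'],c['cy']],[0,0,1.]])
    return K,np.array(c['dist_coeffs'],float),np.array(c['origin']),R.from_quat(c['orientation']).as_matrix()
def ray(c,u,v):
    K,d,o,M=c;p=cv2.undistortPoints(np.array([[[u,v]]],float),K,d)[0,0]
    return o,M@np.array([p[0],p[1],1.])
def onz(c,u,v,z):
    o,r=ray(c,u,v);return o+r*(z-o[2])/r[2]
def dep(c,u,v,D):
    o,r=ray(c,u,v);return o+r*D[int(v),int(u)]
def proj(c,P):
    K,d,o,M=c;return cv2.projectPoints((np.atleast_2d(P)-o)@M,np.zeros(3),np.zeros(3),K,d)[0][:,0]
def tri(rs):
    A=np.zeros((3,3));b=np.zeros(3)
    for o,r in rs:
        r=r/np.linalg.norm(r);P=np.eye(3)-np.outer(r,r);A+=P;b+=P@o
    return np.linalg.solve(A,b)
def grab(n,f):
    c=cal(n);I,D=vision.get_image(n);cv2.imwrite('pics/'+f+'.png',I[:,:,::-1]);np.save('pics/'+f+'.npy',D);return c,I,D
E
python3 - <<'E'
from h import *
for n in('scene','top'):
    c,I,D=grab(n,n+'0');print(n,c[2],c[3].round(2).tolist(),c[0][0,0])
s=arm.sense();print(s['tcp_rot'],s['wrist_force'])
E
```

```text
scene [1.00116971 0.42842836 0.74454006] [[-0.68, 0.55, -0.48], [0.73, 0.52, -0.44], [0.01, -0.65, -0.76]] 411.336857982836
top [0.38044079 0.0625172  0.91238682] [[-0.04, -0.97, 0.23], [-1.0, 0.04, -0.01], [0.0, -0.23, -0.97]] 361.6179631374806
[ 9.81053981e-01  1.93732565e-01 -2.31685067e-04 -8.52135475e-04] [ 0.30169998  0.56138279 -0.02501443]
```

View pics/scene0.png

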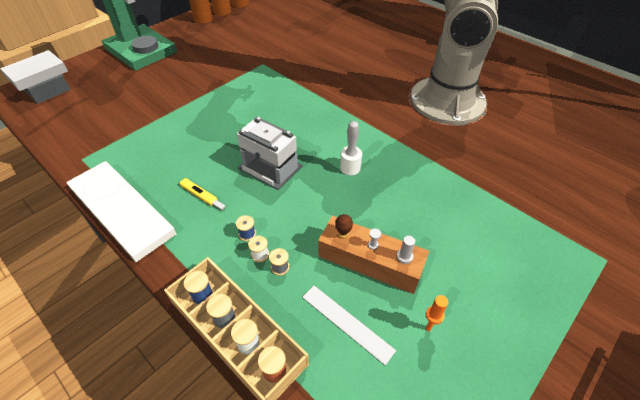

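View pics/top0.png

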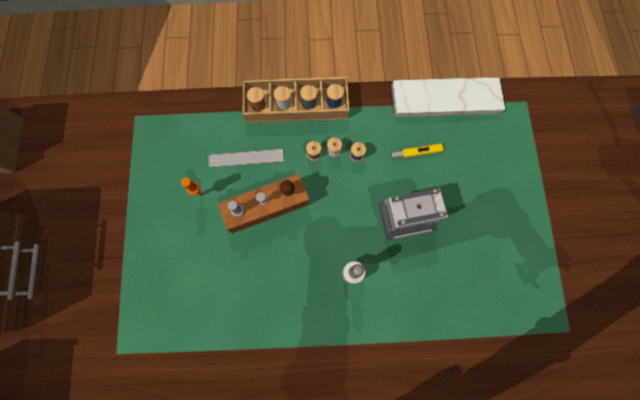

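The scene view shows the press block at (268,150), and the stand at (372,255) with the awl (344,225), stamp (375,238) and drift (406,250). The maul is at (351,150). In the top view the stand is at (264,203), the drift at (236,208), the block at (415,212), and a dark plate hole near (419,206).

There are two drift candidates in the scene view. The steel one at (406,250) stands in the stand on a collar and fits. The orange one at (437,310) is the look-alike. I'll confirm with a crop.

```bash
python3 - <<'E'
from h import *
a=cv2.imread('pics/scene0.png');b=cv2.imread('pics/top0.png')
z=lambda I,x,y,w,h,s:cv2.resize(I[y:y+h,x:x+w],None,fx=s,fy=s,interpolation=cv2.INTER_CUBIC)
A=np.vstack([np.hstack([z(a,330,205,100,75,4),z(a,225,105,100,75,4)]),np.hstack([z(b,215,170,100,75,4),z(b,370,175,100,75,4)])])
cv2.imwrite('pics/crop1.png',A)
E
```

```text
(no output)
```

View pics/crop1.png

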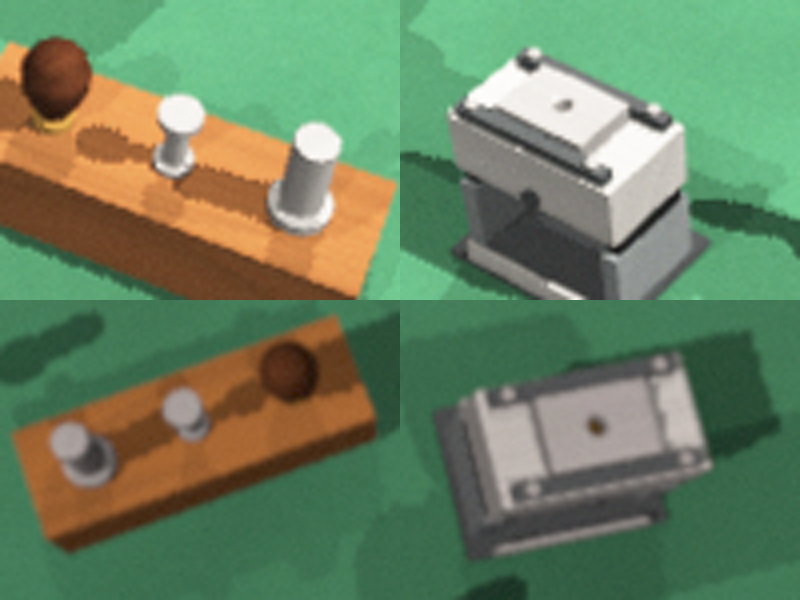

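The crop confirms the steel drift (dia 22 handle on a collar) at the end of the stand. The block's hole is clear at scene (265.9,130.9) and top (418.9,206.1). I'll triangulate these.

```bash
python3 - <<'E'
from h import *
s,t=cal('scene'),cal('top')
Ds,Dt=np.load('pics/scene0.npy'),np.load('pics/top0.npy')
for n,a,b in [('drifttop',(408.9,240.4),(232.4,204.9)),('stamp',(374.9,232.6),(260.6,196.6)),('awl',(343.6,224.1),(287.1,187.9)),('hole',(265.9,130.9),(418.9,206.1)),
 ('orange',(441,301),(187,182)),('maul',(352,126),(357,270)),('sp0',(245,222),(358,148)),('sp1',(258,243),(335,143)),('sp2',(279,256),(313,147))]:
    P=tri([ray(s,*a),ray(t,*b)]);print(n,P.round(4),(proj(s,P)[0]-a).round(1),(proj(t,P)[0]-b).round(1),dep(s,*a,Ds).round(3),dep(t,*b,Dt).round(3))
# block/plate long edges in top crop
for nm,z,uv in [('plate corners',.12,[(530-400,397-300),(653-400,376-300),(548-400,478-300),(668-400,452-300)]),('bolts',.115,[(508-400,394-300),(660-400,364-300),(533-400,489-300),(688-400,458-300)])]:
    print(nm,[onz(t,370+x/4-.4,175+y/4-.4,z)[:2].round(4).tolist() for x,y in uv])
print('stand near edge',[onz(t,215+x/4-.4,170+y/4-.4,.06)[:2].round(4).tolist() for x,y in [(14,134),(337,17),(50,237),(373,118)]])
E
```

```text
drifttop [0.5756 0.2479 0.1146] [0.2 0. ] [ 0.1 -0.1] [0.575 0.247 0.114] [0.574 0.247 0.119]
stamp [0.5961 0.1858 0.1006] [0.2 0. ] [ 0.2 -0.1] [0.596 0.185 0.1  ] [0.596 0.186 0.1  ]
awl [0.6169 0.1246 0.0917] [0.2 0. ] [ 0.1 -0.1] [0.628 0.133 0.11 ] [0.61  0.123 0.113]
hole [ 0.5539 -0.174   0.1174] [0. 0.] [ 0. -0.] [ 0.551 -0.177  0.114] [ 0.557 -0.179  0.102]
orange [0.6358 0.3564 0.109 ] [-0.3 -0.1] [-0.2  0.1] [0.638 0.357 0.113] [0.635 0.354 0.114]
maul [ 0.4185 -0.0244  0.1353] [1.1 0.2] [ 1.  -0.7] [ 0.429 -0.02   0.145] [ 0.416 -0.02   0.151]
sp0 [ 0.729  -0.0552  0.0434] [-0.2 -0.1] [-0.2  0.1] [ 0.727 -0.058  0.039] [ 0.73  -0.056  0.042]
sp1 [0.7451 0.0038 0.0418] [-0.7 -0.2] [-0.5  0.4] [0.744 0.005 0.042] [0.746 0.003 0.043]
sp2 [0.7368 0.06   0.0431] [-0.2 -0. ] [-0.1  0.1] [0.736 0.059 0.04 ] [0.737 0.06  0.044]
plate corners [[0.5717, -0.1368], [0.581, -0.2084], [0.5248, -0.1424], [0.5366, -0.2117]]
bolts [[0.5752, -0.1256], [0.5892, -0.215], [0.5198, -0.1346], [0.5336, -0.2244]]
stand near edge [[0.5947, 0.2957], [0.6607, 0.0975], [0.5305, 0.2729], [0.5954, 0.0776]]
```

```bash
python3 -m crank '[[0.015,0.021,0.005,0,0,4.3,1],[0.015,0.021,0.005,0,0,4.3,1],[0.015,0.021,0.005,0,0,4.3,1],[0.015,0.021,0.005,0,0,4.3,1],[0.015,0.021,0.005,0,0,4.3,1],[0.015,0.021,0.005,0,0,4.3,1],[0.015,0.021,0.005,0,0,4.3,1],[0.015,0.021,0.005,0,0,4.3,1],[0.015,0.021,0.005,0,0,4.3,1],[0.015,0.021,0.005,0,0,4.3,1]]'
python3 -m crank '[[0.015,0.021,0.005,0,0,4.3,1],[0.015,0.021,0.005,0,0,4.3,1],[0.015,0.021,0.005,0,0,4.3,1],[0.015,0.021,0.005,0,0,4.3,1],[0.015,0.021,0.005,0,0,4.3,1],[0.015,0.021,0.005,0,0,4.3,1],[0.015,0.021,0.005,0,0,4.3,1],[0.015,0.021,0.005,0,0,4.3,1],[0,0,0,0,0,4.3,1],[0,0,0,0,0,4.3,1]]'
python3 -m crank '[[0,0,0,0,0,0,1],[0,0,0,0,0,0,1]]'
python3 - <<'E'
from h import *
s=arm.sense();print(s['q'],s['wrist_force'])
c,I,D=grab('wrist','w1');print(c[2],c[3].round(2).tolist(),proj(c,[[.554,-.174,.12],[.58,.25,.118]]))
E
```

```text
time_s: 0.93
eef_pos: [0.3973, -0.39, 0.2812]
tcp_rot: [0.841, 0.541, -0.0, -0.0]
wrist_force: [0.2, -0.2, 0.6]
opening: 0.999
gripper_force: 0.0
time_s: 1.77
eef_pos: [0.5181, -0.2208, 0.3213]
tcp_rot: [0.582, 0.813, 0.0, -0.0]
wrist_force: [0.1, -0.5, 0.2]
opening: 1.0
gripper_force: 0.0
time_s: 1.93
eef_pos: [0.5167, -0.2234, 0.3209]
tcp_rot: [0.586, 0.81, -0.0, -0.0]
wrist_force: [-0.1, -0.6, 0.3]
opening: 1.003
gripper_force: 0.0
[ 0.67286552  0.20510777 -0.40464143  1.60931388  0.08230336  1.34494425
  0.57508266] [-0.13704681 -0.62544487  0.25997054]
[ 0.4932501  -0.15492658  0.46503864] [[0.95, 0.3, 0.09], [0.31, -0.91, -0.27], [-0.0, 0.28, -0.96]] [[ 366.82540567  142.86442555]
 [ 527.83945394 -240.5246749 ]]
```

View pics/w1.png

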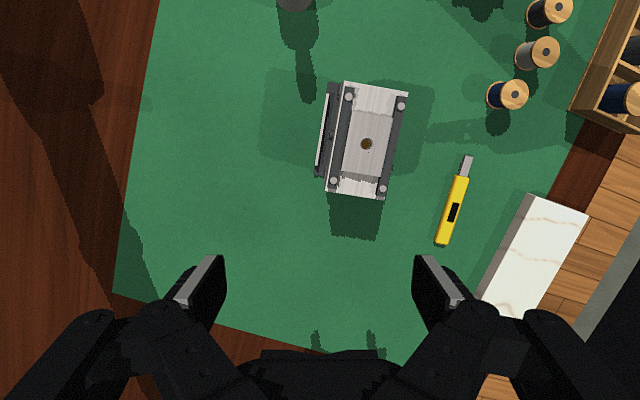

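The wrist view shows the guide hole at (366,144), 1 px from the prediction, so the hole estimate holds. The block's long axis runs from bolt (348,97) to (333,180). Next I go over the drift.

```bash
python3 -m crank '[[0.002,0.035,0,0,0,0,1],[0.002,0.035,0,0,0,0,1],[0.002,0.035,0,0,0,0,1],[0.002,0.035,0,0,0,0,1],[0.002,0.035,0,0,0,0,1],[0.002,0.035,0,0,0,0,1],[0.002,0.035,0,0,0,0,1],[0.002,0.035,0,0,0,0,1],[0.002,0.035,0,0,0,0,1],[0.002,0.035,0,0,0,0,1]]' >/dev/null
python3 -m crank '[[0.002,0.035,0,0,0,0,1],[0.002,0.035,0,0,0,0,1],[0,0,0,0,0,0,1],[0,0,0,0,0,0,1],[0,0,0,0,0,0,1]]'
python3 - <<'E'
from h import *
c,I,D=grab('wrist','w2');print(c[2],c[3].round(4).tolist(),proj(c,[[.575,.247,.118],[.5755,.247,.068]]))
E
```

```text
time_s: 3.23
eef_pos: [0.5412, 0.1956, 0.321]
tcp_rot: [0.586, 0.81, -0.001, 0.0]
wrist_force: [0.6, 0.2, -0.2]
opening: 1.002
gripper_force: 0.0
[0.5177093  0.26423721 0.4650245 ] [[0.9497, 0.3002, 0.0894], [0.3132, -0.9099, -0.272], [-0.0003, 0.2863, -0.9581]] [[364.16037285 139.51831377]
 [358.95114575 135.56510163]]
```

View pics/w2.png

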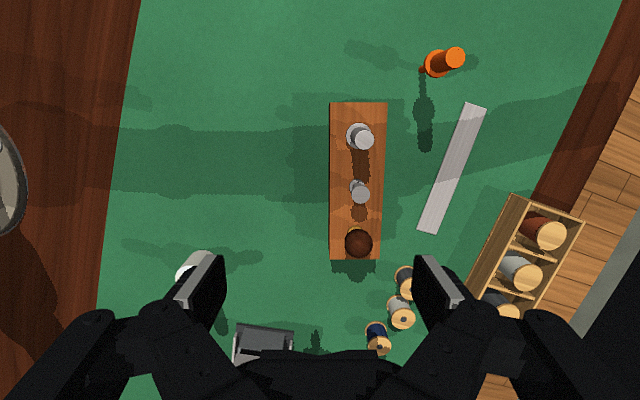

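The wrist view shows the drift's top at (364.5,140), against a predicted (364,139.5). The stand's edge is vertical in the image, so the tool is aligned with it. I'll move over the drift and down.

```bash
python3 -m crank '[[0.017,0.026,0,0,0,0,1],[0.017,0.0255,0,0,0,0,1],[0,0,-0.035,0,0,0,1],[0,0,-0.035,0,0,0,1],[0,0,-0.035,0,0,0,1],[0,0,-0.035,0,0,0,1],[0,0,0,0,0,0,1],[0,0,0,0,0,0,1]]'
python3 - <<'E'
from h import *
c,I,D=grab('wrist','w3');print(proj(c,[[.575,.247,.118]]))
h=I[:200];E=[onz(c,u,v,.118).round(4).tolist() for u,v in [(300,100)]]
cv2.imwrite('pics/w3c.png',I[:,:,::-1])
E
```

```text
time_s: 3.95
eef_pos: [0.5748, 0.2455, 0.18]
tcp_rot: [0.587, 0.81, -0.002, -0.001]
wrist_force: [0.3, 0.5, -0.0]
opening: 1.003
gripper_force: 0.0
[[321.14768786 214.8104672 ]]
```

View pics/w3.png

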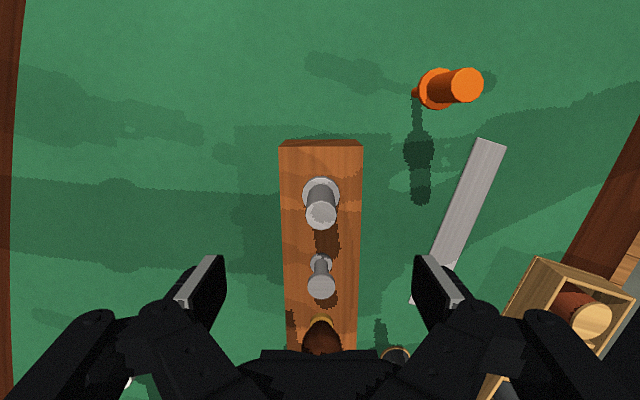

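The drift's top is at (321,215), exactly as predicted. I'll descend and grip.

```bash
python3 -m crank '[[0,0.0015,-0.035,0,0,0,1],[0,0,-0.035,0,0,0,1],[0,0,-0.025,0,0,0,1],[0,0,-0.008,0,0,0,1],[0,0,0,0,0,0,1],[0,0,0,0,0,0,0.5],[0,0,0,0,0,0,0],[0,0,0,0,0,0,0],[0,0,0,0,0,0,0],[0,0,0,0,0,0,0]]' 80
python3 -m crank '[[0,0,0,0,0,0,0],[0,0,0,0,0,0,0],[0,0,0,0,0,0,0],[0,0,0,0,0,0,0]]'
```

```text
time_s: 4.83
eef_pos: [0.5757, 0.25, 0.0795]
tcp_rot: [0.585, 0.811, 0.001, 0.001]
wrist_force: [0.2, 0.2, 0.5]
opening: 0.301
gripper_force: 0.0
time_s: 5.17
eef_pos: [0.5754, 0.2499, 0.0795]
tcp_rot: [0.585, 0.811, 0.0, 0.0]
wrist_force: [-0.5, -0.3, 6.4]
opening: 0.238
gripper_force: 77.8
```

```bash
python3 -m crank '[[0,0,0.005,0,0,0,0],[0,0,0.015,0,0,0,0],[0,0,0.025,0,0,0,0],[0,0,0.03,0,0,0,0],[0,0,0.03,0,0,0,0],[0,0,0.03,0,0,0,0],[0,0,0.03,0,0,0,0],[0,0,0,0,0,0,0],[0,0,0,0,0,0,0],[0,0,0,0,0,0,0]]'
python3 - <<'E'
from h import *
s=arm.sense();t=s['eef_pos'];print(t,s['wrist_force'],s['wrist_torque'])
ims=[]
for n in('scene','top','wrist'):
    c,I,D=grab(n,n+'L');p=proj(c,[t-[0,.003,.0755]])[0];print(n,p)
    x,y=(p-[33,25]).astype(int);x=np.clip(x,0,573);y=np.clip(y,0,349)
    ims.append(cv2.resize(I[y:y+50,x:x+67,::-1],None,fx=4,fy=6,interpolation=cv2.INTER_CUBIC)if 0 else cv2.resize(I[y:y+50,x:x+67,::-1],None,fx=6,fy=6,interpolation=cv2.INTER_CUBIC)[:, :390]);print(x,y)
cv2.imwrite('pics/crop2.png',np.vstack([np.hstack(ims[:2]),np.hstack([ims[2],ims[2]*0])]))
E
```

```text
time_s: 6.0
eef_pos: [0.5743, 0.2491, 0.242]
tcp_rot: [0.585, 0.811, -0.001, -0.0]
wrist_force: [0.0, -0.2, -2.9]
opening: 0.235
gripper_force: 79.1
[0.57428525 0.24907712 0.2420436 ] [ 0.00976018 -0.23874082 -2.91070605] [-0.00813796  0.01453626 -0.02326421]
scene [413.40732731 222.57446246]
380 197
top [227.75765541 199.80827747]
194 174
wrist [319.33376988 214.53705507]
286 189
```

View pics/crop2.png

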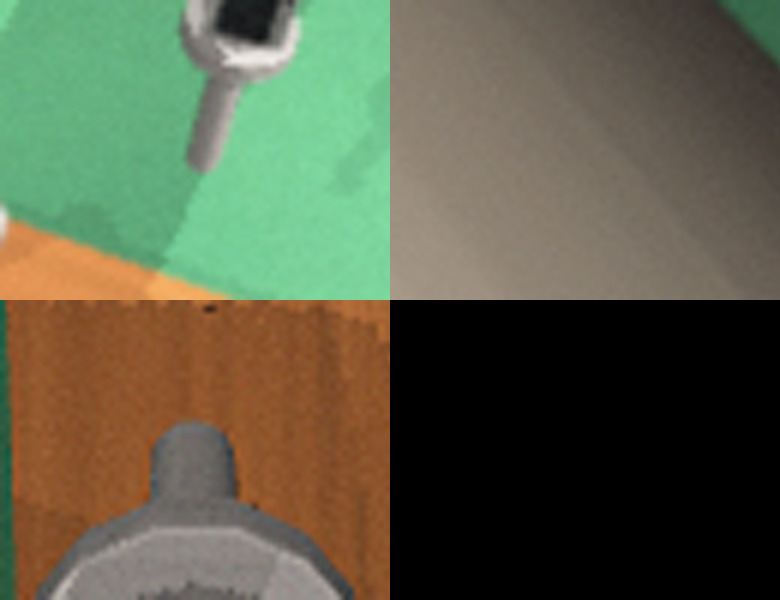

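The scene and wrist crops show the rod hanging straight, its end at scene (413,222) and wrist (317.6,215.5). That is within about 1.5 mm of the prediction. I'll carry it over the hole.

```bash
python3 -m crank '[[-0.0016,-0.02,0,0,0,0,0],[-0.0016,-0.035,0,0,0,0,0],[-0.0016,-0.035,0,0,0,0,0],[-0.0016,-0.035,0,0,0,0,0],[-0.0016,-0.035,0,0,0,0,0],[-0.0016,-0.035,0,0,0,0,0],[-0.0016,-0.035,0,0,0,0,0],[-0.0016,-0.035,0,0,0,0,0],[-0.0016,-0.035,0,0,0,0,0],[-0.0016,-0.035,0,0,0,0,0]]' >/dev/null
python3 -m crank '[[-0.0016,-0.035,0,0,0,0,0],[-0.0016,-0.03,0,0,0,0,0],[-0.001,-0.019,0,0,0,0,0],[0,0,-0.01,0,0,0,0],[0,0,-0.01,0,0,0,0],[0,0,0,0,0,0,0],[0,0,0,0,0,0,0],[0,0,0,0,0,0,0]]'
python3 - <<'E'
from h import *
s=arm.sense();t=s['eef_pos'];print(t,s['wrist_force'])
# refine hole in w1: dark blob
I=cv2.imread('pics/w1.png');g=cv2.cvtColor(I,cv2.COLOR_BGR2GRAY)[130:158,352:381].astype(int)
m=(g<np.median(g)*.72).astype(np.uint8);n,l,st,ce=cv2.connectedComponentsWithStats(m);print([(st[i][4],(ce[i]+[352,130]).round(1)) for i in range(1,n) if st[i][4]>15])
c,I,D=grab('wrist','w4');p=proj(c,[t-[.001,.004,.0755],[.554,-.174,.12]]);print(p)
cv2.imwrite('pics/w4c.png',cv2.resize(I[150:270,240:400,::-1],None,fx=5,fy=5,interpolation=cv2.INTER_CUBIC))
E
```

```text
time_s: 7.65
eef_pos: [0.555, -0.1674, 0.2231]
tcp_rot: [0.584, 0.812, 0.0, -0.0]
wrist_force: [0.7, 0.4, -1.6]
opening: 0.231
gripper_force: 79.0
[ 0.55504326 -0.16736688  0.22312124] [ 0.68033767  0.40238084 -1.62763326]
[(np.int32(107), array([366.1, 143.3]))]
[[316.64187992 215.23227908]
 [315.74511561 207.03103734]]
```

View pics/w4c.png

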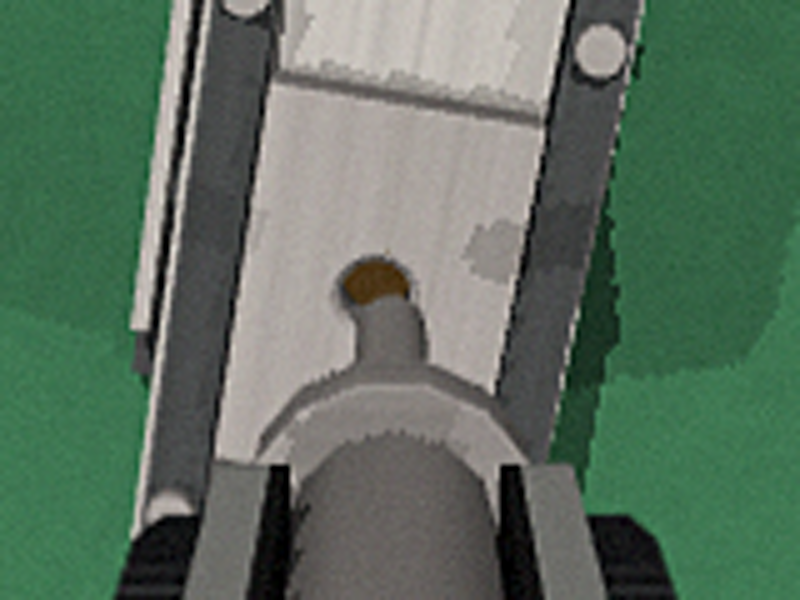

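The crop shows the hole centred at crop (374,289), which is pixel (314.4,207.4). The rod's end is centred at crop (386,328), pixel (316.8,215.2). I'll convert both.

```bash
python3 - <<'E'
from h import *
c=cal('wrist');t=arm.sense()['eef_pos'];h=onz(c,314.4,207.4,.12);p=onz(c,316.8,215.2,t[2]-.0755);print(t,h,p,h-p, tri([ray(c,314.4,207.4),ray(cal('top'),418.9,206.1)]))
E
python3 -m crank '[[0,0,0,0,0,0,0]]'
```

```text
[ 0.55528238 -0.16769824  0.22353873] [ 0.55341106 -0.1751437   0.12      ] [ 0.55443567 -0.17166476  0.14803873] [-0.0010246  -0.00347894 -0.02803873] [ 0.55326975 -0.17398374  0.1206751 ]
time_s: 7.78
eef_pos: [0.5553, -0.1683, 0.2238]
tcp_rot: [0.585, 0.811, 0.0, 0.0]
wrist_force: [0.2, -0.5, -2.1]
opening: 0.238
gripper_force: 79.0
```

```bash
python3 -m crank '[[-0.001,-0.003,0,0,0,0,0],[0,0,-0.01,0,0,0,0],[0,0,-0.01,0,0,0,0],[0,0,-0.004,0,0,0,0],[0,0,-0.002,0,0,0,0],[0,0,0,0,0,0,0],[0,0,0,0,0,0,0]]'
python3 -m crank '[[0,0,-0.003,0,0,0,0],[0,0,0,0,0,0,0],[0,0,0,0,0,0,0]]'
python3 -m crank '[[0,0,-0.003,0,0,0,0],[0,0,0,0,0,0,0],[0,0,0,0,0,0,0]]'
```

```text
time_s: 8.37
eef_pos: [0.5539, -0.1722, 0.1972]
tcp_rot: [0.585, 0.811, 0.0, -0.0]
wrist_force: [-0.4, -0.3, -0.9]
opening: 0.238
gripper_force: 79.0
time_s: 8.62
eef_pos: [0.5539, -0.1723, 0.1944]
tcp_rot: [0.585, 0.811, 0.0, 0.0]
wrist_force: [-0.1, 0.1, -2.4]
opening: 0.241
gripper_force: 79.0
time_s: 8.87
eef_pos: [0.5537, -0.1722, 0.1912]
tcp_rot: [0.585, 0.811, -0.0, -0.0]
wrist_force: [0.2, -0.2, -2.2]
opening: 0.232
gripper_force: 79.0
```

```bash
for i in 1; do python3 -m crank '[[0,0,-0.003,0,0,0,0],[0,0,0,0,0,0,0],[0,0,0,0,0,0,0]]'; python3 -m crank '[[0,0,-0.003,0,0,0,0],[0,0,0,0,0,0,0],[0,0,0,0,0,0,0]]'; done | grep -E 'eef|wrist'
```

```text
eef_pos: [0.5537, -0.1723, 0.1881]
wrist_force: [0.1, -0.0, -2.2]
eef_pos: [0.5537, -0.1722, 0.1851]
wrist_force: [-0.3, 0.2, -1.6]
```

```bash
for i in 1; do python3 -m crank '[[0,0,-0.003,0,0,0,0],[0,0,-0.002,0,0,0,0],[0,0,0,0,0,0,0]]'; python3 -m crank '[[0,0,-0.002,0,0,0,0],[0,0,-0.001,0,0,0,0],[0,0,0,0,0,0,0]]'; python3 -m crank '[[0,0,-0.002,0,0,0,0],[0,0,-0.001,0,0,0,0],[0,0,0,0,0,0,0]]';  python3 -m crank '[[0,0,-0.002,0,0,0,0],[0,0,-0.001,0,0,0,0],[0,0,0,0,0,0,0]]'; done | grep -E 'eef|wrist'
```

```text
eef_pos: [0.5535, -0.1722, 0.1797]
wrist_force: [-0.2, -0.6, -2.0]
eef_pos: [0.5537, -0.1722, 0.1771]
wrist_force: [-0.9, 0.3, -2.6]
eef_pos: [0.5542, -0.1723, 0.1747]
wrist_force: [-0.3, -0.4, 0.8]
eef_pos: [0.5543, -0.1724, 0.1719]
wrist_force: [-0.8, -0.8, 4.2]
```

```bash
for i in 1; do python3 -m crank '[[0,0,-0.002,0,0,0,0],[0,0,-0.001,0,0,0,0],[0,0,0,0,0,0,0]]'; python3 -m crank '[[0,0,-0.002,0,0,0,0],[0,0,-0.001,0,0,0,0],[0,0,0,0,0,0,0]]';  python3 -m crank '[[0,0,-0.002,0,0,0,0],[0,0,-0.001,0,0,0,0],[0,0,0,0,0,0,0]]'; done | grep -E 'eef|wrist'
```

```text
eef_pos: [0.5546, -0.1724, 0.1692]
wrist_force: [-0.4, -0.7, 6.3]
eef_pos: [0.5547, -0.1725, 0.1665]
wrist_force: [-0.3, -0.7, 7.3]
eef_pos: [0.5547, -0.1726, 0.1638]
wrist_force: [-2.0, 0.7, 7.7]
```

```bash
for i in 1; do python3 -m crank '[[0,0,-0.002,0,0,0,0],[0,0,-0.001,0,0,0,0],[0,0,0,0,0,0,0]]'; python3 -m crank '[[0,0,-0.002,0,0,0,0],[0,0,-0.001,0,0,0,0],[0,0,0,0,0,0,0]]';  python3 -m crank '[[0,0,-0.002,0,0,0,0],[0,0,-0.001,0,0,0,0],[0,0,0,0,0,0,0]]'; done | grep -E 'eef|wrist'
```

```text
eef_pos: [0.5537, -0.1723, 0.1589]
wrist_force: [0.5, 0.0, -0.9]
eef_pos: [0.5538, -0.1726, 0.1562]
wrist_force: [0.1, -0.6, 2.4]
eef_pos: [0.5539, -0.1726, 0.1534]
wrist_force: [-0.2, -1.0, 5.5]
```

First catch passed; on to the second.

```bash
for i in 1; do python3 -m crank '[[0,0,-0.002,0,0,0,0],[0,0,-0.001,0,0,0,0],[0,0,0,0,0,0,0]]'; python3 -m crank '[[0,0,-0.002,0,0,0,0],[0,0,-0.001,0,0,0,0],[0,0,0,0,0,0,0]]';  python3 -m crank '[[0,0,-0.002,0,0,0,0],[0,0,-0.001,0,0,0,0],[0,0,0,0,0,0,0]]'; done | grep -E 'eef|wrist'
```

```text
eef_pos: [0.5539, -0.1725, 0.1504]
wrist_force: [-0.8, -1.8, 4.3]
eef_pos: [0.5538, -0.1724, 0.1474]
wrist_force: [-0.6, -0.8, 4.5]
eef_pos: [0.5534, -0.172, 0.1432]
wrist_force: [1.3, -0.6, -2.1]
```

```bash
python3 -m crank '[[0,0,-0.001,0,0,0,0],[0,0,0,0,0,0,0]]'; python3 - <<'E'
from h import *
c,I,D=grab('scene','s2');cv2.imwrite('pics/s2c.png',cv2.resize(I[100:200,215:335,::-1],None,fx=5,fy=5,interpolation=cv2.INTER_CUBIC))
E
```

```text
time_s: 12.78
eef_pos: [0.5534, -0.172, 0.1425]
tcp_rot: [0.585, 0.811, 0.0, -0.001]
wrist_force: [0.4, -0.8, -2.4]
opening: 0.236
gripper_force: 79.3
```

View pics/s2c.png

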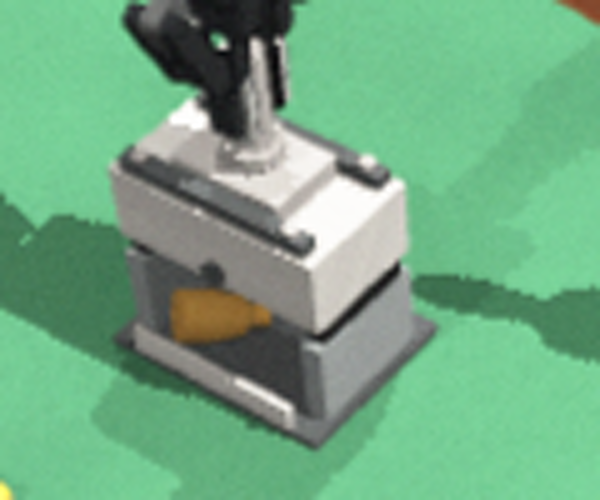

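The crop shows the insert lying in the tray around (215,315), inside the walls. I'll withdraw straight up and carry the drift back by the opposite shift (+0.021, +0.422).

```bash
python3 -m crank '[[0,0,0.005,0,0,0,0],[0,0,0.01,0,0,0,0],[0,0,0.015,0,0,0,0],[0,0,0.015,0,0,0,0],[0,0,0.015,0,0,0,0],[0,0,0.015,0,0,0,0],[0,0,0.015,0,0,0,0],[0,0,0.01,0,0,0,0],[0,0,0,0,0,0,0],[0.0016,0.02,0,0,0,0,0]]'
python3 -m crank '[[0.0016,0.035,0,0,0,0,0],[0.0016,0.035,0,0,0,0,0],[0.0016,0.035,0,0,0,0,0],[0.0016,0.035,0,0,0,0,0],[0.0016,0.035,0,0,0,0,0],[0.0016,0.035,0,0,0,0,0],[0.0016,0.035,0,0,0,0,0],[0.0016,0.035,0,0,0,0,0],[0.0016,0.035,0,0,0,0,0],[0.0016,0.035,0,0,0,0,0]]' |grep eef
python3 -m crank '[[0.0016,0.03,0,0,0,0,0],[0.002,0.022,0,0,0,0,0],[0,0,0,0,0,0,0],[0,0,0,0,0,0,0],[0,0,0,0,0,0,0]]'
```

```text
time_s: 13.67
eef_pos: [0.5548, -0.1574, 0.2438]
tcp_rot: [0.588, 0.809, -0.001, 0.001]
wrist_force: [-0.0, -1.7, -3.8]
opening: 0.238
gripper_force: 78.7
eef_pos: [0.5706, 0.1991, 0.2427]
time_s: 14.92
eef_pos: [0.5748, 0.2486, 0.2425]
tcp_rot: [0.586, 0.811, -0.001, -0.0]
wrist_force: [-0.0, -0.3, -2.5]
opening: 0.238
gripper_force: 78.7
```

```bash
python3 -m crank '[[0,0.001,-0.02,0,0,0,0],[0,0,-0.03,0,0,0,0],[0,0,-0.03,0,0,0,0],[0,0,-0.02,0,0,0,0],[0,0,0,0,0,0,0],[0,0,0,0,0,0,0]]'
python3 -m crank '[[0,0,-0.003,0,0,0,0],[0,0,-0.003,0,0,0,0],[0,0,0,0,0,0,0],[0,0,0,0,0,0,0]]' | grep -E 'eef|wrist'
python3 -m crank '[[0,0,-0.003,0,0,0,0],[0,0,-0.002,0,0,0,0],[0,0,0,0,0,0,0],[0,0,0,0,0,0,0]]' | grep -E 'eef|wrist'
```

```text
time_s: 15.42
eef_pos: [0.5749, 0.2485, 0.1425]
tcp_rot: [0.586, 0.81, -0.001, -0.0]
wrist_force: [-0.0, -0.6, -1.2]
opening: 0.239
gripper_force: 78.8
eef_pos: [0.5755, 0.2509, 0.1383]
wrist_force: [-0.4, -0.4, -1.6]
eef_pos: [0.5749, 0.2507, 0.1322]
wrist_force: [-0.2, 0.7, -2.7]
```

```bash
python3 -m crank '[[0,0,-0.005,0,0,0,0],[0,0,-0.008,0,0,0,0],[0,0,0,0,0,0,0],[0,0,0,0,0,0,0]]' | grep -E 'eef|wrist'
python3 -m crank '[[0,0,-0.008,0,0,0,0],[0,0,-0.008,0,0,0,0],[0,0,-0.008,0,0,0,0],[0,0,-0.008,0,0,0,0],[0,0,-0.003,0,0,0,0],[0,0,0,0,0,0,0],[0,0,0,0,0,0,0]]' | grep -E 'eef|wrist'
python3 -m crank '[[0,0,-0.002,0,0,0,0],[0,0,-0.001,0,0,0,0],[0,0,0,0,0,0,0],[0,0,0,0,0,0,0]]' | grep -E 'eef|wrist'
```

```text
eef_pos: [0.5744, 0.2503, 0.1183]
wrist_force: [-0.2, -0.4, -2.5]
eef_pos: [0.5749, 0.2507, 0.084]
wrist_force: [0.2, 0.5, -2.5]
eef_pos: [0.5751, 0.2508, 0.0815]
wrist_force: [0.9, 0.3, -2.0]
```

```bash
python3 -m crank '[[0,0,-0.001,0,0,0,0],[0,0,-0.001,0,0,0,0],[0,0,0,0,0,0,0],[0,0,0,0,0,0,0]]' | grep -E 'eef|wrist'
python3 -m crank '[[0,0,-0.001,0,0,0,0],[0,0,0,0,0,0,0],[0,0,0,0,0,0,0]]' | grep -E 'eef|wrist'
```

```text
eef_pos: [0.5752, 0.2508, 0.0796]
wrist_force: [-0.5, -0.8, -0.8]
eef_pos: [0.5752, 0.2508, 0.0795]
wrist_force: [-1.8, -1.4, 5.4]
```

The collar is seated: z 0.0795, as at the grasp, and the force has risen. I'll release and rise.

```bash
python3 -m crank '[[0,0,0,0,0,0,0.3],[0,0,0,0,0,0,0.4],[0,0,0,0,0,0,0.6],[0,0,0,0,0,0,0.8],[0,0,0,0,0,0,1],[0,0,0,0,0,0,1],[0,0,0,0,0,0,1],[0,0,0.01,0,0,0,1],[0,0,0.02,0,0,0,1],[0,0,0.03,0,0,0,1]]'
python3 -m crank '[[0,0,0.035,0,0,0,1],[0,0,0.035,0,0,0,1],[0,0,0.035,0,0,0,1],[-0.017,-0.03,0.02,0,0,0,1],[-0.017,-0.03,0,0,0,0,1],[0,0,0,0,0,0,1],[0,0,0,0,0,0,1],[0,0,0,0,0,0,1]]'
python3 - <<'E'
from h import *
c,I,D=grab('scene','s3');cw,W,_=grab('wrist','w5')
a=cv2.imread('pics/scene0.png')
z=lambda I,x,y:cv2.resize(I[y:y+75,x:x+100],None,fx=4,fy=4)
cv2.imwrite('pics/fin.png',np.vstack([np.hstack([z(I[:,:,::-1],330,205),z(a,330,205)]),np.hstack([z(I[:,:,::-1],225,105),cv2.resize(W[:,:,::-1],(400,250))[:,:,:].copy() if 0 else cv2.resize(W[:,:,::-1],(400,300))])]))
print(proj(cw,[[.575,.247,.118]]),proj(c,[[.575,.247,.118]]))
E
```

```text
time_s: 18.75
eef_pos: [0.5733, 0.2497, 0.1371]
tcp_rot: [0.585, 0.811, -0.002, -0.001]
wrist_force: [-0.2, -0.2, -0.0]
opening: 0.997
gripper_force: 0.0
time_s: 19.42
eef_pos: [0.5411, 0.191, 0.2639]
tcp_rot: [0.585, 0.811, 0.0, 0.0]
wrist_force: [0.4, -0.1, -0.3]
opening: 1.0
gripper_force: 0.0
[[374.44486996 142.26898995]] [[409.16343832 238.93573138]]
```

View pics/fin.png

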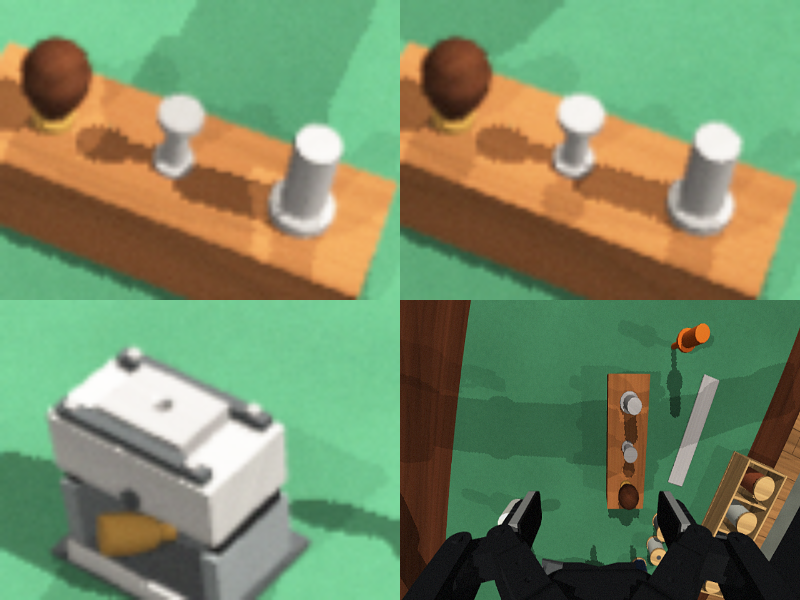

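The drift stands upright in its own hole as before: top at crop (318,144), against (717-400,143) at the start. The insert is in the tray at crop (135,535), the hand is clear, and the bystanders are where they were.

```bash
python3 -c "
from bench import order;print(order.close_job())"
```

```text
the job is handed in; nothing more can be done
None
```

The insert was pushed out into the tray at about 10 N by the wrist readings, the drift is back upright in its own hole and released, and the job is handed in (no verdict was returned).

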